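Press home the four pins that hold a shadow-puppet hide

TASK

A rawhide leaf for a shadow puppet lies on the carver's block with four push-pins started in it. Pin it down with your fingertips, long axis first so that it stays straight: press in the pin at its pointed tip, then the one at its foot, then the one on its left side and last the one on its right side (left and right as seen with the tip pointing away from you), each lightly and only until its collar sits fully down on the hide. Do not pull up any pin or lean on the hide itself, and leave the weight, the chisels and the mallet where they are.

Things in the scene. Friction and masses are not known exactly. Their poses are not given: they have to be found in the camera images.
- block: the carver's block: a round slice of tree trunk, 380 mm across (bark up to 400 mm) and 90 mm high, flat top, too heavy to shift. Origin: centre of its underside, on the table; z up. It turns with the hide: its x and y axes are the hide's.
- hide: the stiff cream rawhide leaf, 250 mm long, 176 mm at its widest, 2 mm thick, fixed flat on the middle of the block. Origin: its middle, on its underside (90 mm above the table). x points from the square foot (52 mm wide, at x = -0.125) to the pointed tip (x = +0.125), y to its left side, as seen from above with the tip pointing away from you, z up.
- pin_tip (a joint): how far the pin at the pointed tip has been pressed in (m): 0 = its collar 10 mm above the hide, 0.010 = collar down on the hide (a hard stop); below 0 = pulled up. It starts between 0 and 0.004. It slides straight down against about 4 N of friction and stays where it is left.
- pin_tip_top (a point): centre of the flat top of the head of the pin at the pointed tip; on the leaf's axis, 20 mm in from its pointed tip: hide (0.105, 0) seen from above. Steel push-pin, all four alike: round head 15 mm across, 14 mm from collar to top, on a thin point; the top stands 14 mm above the hide when fully in, up to 24 mm at the start. z up.
- pin_foot (a joint): how far the pin at the foot has been pressed in (m): 0 = its collar 10 mm above the hide, 0.010 = collar down on the hide (a hard stop); below 0 = pulled up. It starts between 0 and 0.004. It slides straight down against about 4 N of friction and stays where it is left.
- pin_foot_top (a point): centre of the flat top of the head of the pin at the foot; on the leaf's axis, 17 mm in from the square end of its foot: hide (-0.108, 0) seen from above. Steel push-pin, all four alike: round head 15 mm across, 14 mm from collar to top, on a thin point; the top stands 14 mm above the hide when fully in, up to 24 mm at the start. z up.
- pin_left (a joint): how far the pin at the left side has been pressed in (m): 0 = its collar 10 mm above the hide, 0.010 = collar down on the hide (a hard stop); below 0 = pulled up. It starts between 0 and 0.004. It slides straight down against about 4 N of friction and stays where it is left.
- pin_left_top (a point): centre of the flat top of the head of the pin at the left side; on the leaf's left side: hide (-0.035, 0.070) seen from above. Steel push-pin, all four alike: round head 15 mm across, 14 mm from collar to top, on a thin point; the top stands 14 mm above the hide when fully in, up to 24 mm at the start. z up.
- pin_right (a joint): how far the pin at the right side has been pressed in (m): 0 = its collar 10 mm above the hide, 0.010 = collar down on the hide (a hard stop); below 0 = pulled up. It starts between 0 and 0.004. It slides straight down against about 4 N of friction and stays where it is left.
- pin_right_top (a point): centre of the flat top of the head of the pin at the right side; on the leaf's right side: hide (-0.035, -0.070) seen from above. Steel push-pin, all four alike: round head 15 mm across, 14 mm from collar to top, on a thin point; the top stands 14 mm above the hide when fully in, up to 24 mm at the start. z up.
- weight: bystander: dark iron cylinder, 48 mm across, 60 mm high, about 0.8 kg, standing upright and loose on the block beside the tip half of the leaf. Origin: centre of its underside.
- chisel_long: bystander: dark square steel chisel, 8 x 8 x 135 mm plus a 20 mm blade, loose on the block to the right of the foot. Origin: middle of the underside of its shank; x along it.
- chisel_short: bystander: the same kind of chisel, 105 mm plus blade, loose on the block to the left of the foot. Origin: middle of the underside of its shank; x along it.
- mallet: bystander: wooden mallet lying on the table to the robot's left of the block, head 70 x 110 x 62 mm, handle 22 mm thick reaching 215 mm from the head's middle along -x. Origin: centre of the underside of the head.

How it is judged:
By the outcome, as a careful person would: the job done as asked, in the order asked, and still so for the second after the job is handed in, with the robot touching nothing.
It also fails if it takes over 51 s, if anything falls off the work surface, if the arm or the gripper's body presses on something with over 40 N, if the wrist force passes 120 N, or if a joint passes its speed limit or range.

ROBOT

A 7-joint arm with a two-finger parallel gripper is mounted at the origin on the work surface. World frame = base frame: x ahead of the robot, y to its left, z up, the work surface at z = 0. Lengths are in m, angles in rad, forces in N, time in s.
With the tool pointing down it reaches from about 0.35 to 0.9 m from the base axis. Payload 8.1 kg.
Tool frame: the origin (TCP) lies on the centre line of the jaws, within the pads' length; the fingertips stand 19 mm ahead of it and the grasp point (between the pads) is the TCP (arm.tip_reach is the distance from the TCP to the fingertips, in m); z points along the fingers, y is the line along which they close (so a half turn about z gives the same grasp; the last joint's range is limited). The gripper opens to 92 mm and grips with 3 to 60 N. Pads are 19 mm wide; open, the fingers measure 130 mm over their backs; the gripper's body (75 mm by 190 mm) begins 47 mm behind the grasp point.
Start: joints at [1.156, 0.434, 0.025, 1.573, -0.012, 1.134, -0.075], TCP at [0.192, -0.595, 0.214] pointing down, gripper open.
Joint ranges: [-2.62, 2.62], [-0.44, 2.09], [-1.27, 1.32], [0.08, 2.57], [-1.32, 4.46], [0.12, 2], [-2.74, 2.74]. Speed limits (rad/s): [2.22, 2.22, 3.01, 3.01, 3.14, 3.14, 3.14].

INTERFACE

Orientations are given as a rotation vector (axis times angle).
In Python, from cell import arm gives the robot as it stands.
- The arm moves only by the tool arm_command, never from a script. Its argument "targets" is a list that holds one entry, the list of rows, each a list of 6 numbers: the shift along the tool's x, y, z in m, then the turn, a rotation vector about the tool's x, y, z in rad. A call has 1 to 10 rows; each row shifts and turns the commanded pose from where the row before left it, along the tool's axes as they then stand; what a row does not reach is not made up. A row lasts 1/8 s, in which the tool goes at most 62.5 mm and 10.7 degrees, less where a joint would pass 70% of its speed; a pose out of reach is approached as far as the arm can. A call with a gripper value outside its range is refused whole. "jaw" is the finger opening in m, from 0 to 0.0918, set as the call begins (left out, the last holds). The fingers move at their own pace and stop on an object; "newtons" is the grip in N (left out, the last holds). Time passes only in rows, so rows that do not move let the fingers close. It gives the time, the measured TCP pose, the force, the opening and the grip force at its end, in the units of the state.
- arm.observe(): the state, without advancing time (a new reading comes with each control period).
- arm.get_image(name): name is "scene" or "top" or "wrist"; returns a dict with "pixels" (400x640x3 uint8, red, green, blue), "z_map" (400x640 float32, m along the optical axis (not along the pixel's ray), 0 where there is no reading), "fx", "fy", "cx", "cy" (pixels), "dist" ([k1, k2, p1, p2, k3] as OpenCV has them; the pictures are not rectified), "xyz" and "rotation" of the camera in the world; the wrist camera has in their place "T_tool_cam" (4x4, takes a point from camera to tool coordinates, whose origin is the TCP and whose axes are the flange's). Camera axes: x right, y down, z forward; pixel columns grow to the right and rows downward; lengths in m; the calibration is good to about 2 mm. A picture is of the moment at which its call begins: read the wrist's pose just before it.
- arm.sign_off(): hands the job in; it is judged then, once.
The state is a dict: "clock": time; "joints": joint angles; "dq": joint speeds; "joint_efforts": joint torques, N m; "position": TCP position; "ee_rot": TCP orientation; "force": force on the tool from outside, world axes, zero at the start; "ft_torque": the same for the moment, N m; "width": opening from 0.0 (shut) to 1.0 (fully open); "gripper_force": force on a finger pad.
Only numpy, scipy, OpenCV 4.12 (cv2) and the standard library are available. Lean on these libraries where they do the work, as an engineer would, in place of code of your own. Each camera call takes 0.05 s, during which the arm holds its last target. There are 200 camera calls.

## Working session

There is one attempt and no reset: what is moved stays moved. The work goes in short steps, Python scripts to look and compute and a tool call to move; the robot and the scene stay as the last step left them, time stands still between calls to the robot, and variables do not carry over. Pictures are saved under pics/ and viewed, at most 10 in all, crops included, and the job is handed in when it is done.

Besides the shell and the picture viewer there is one more tool, called after ">>>" as name(argument=value, ...) on one line, values as JSON. arm_command: Moves the arm, as the interface text tells. Its arguments: {"type":"object","properties":{"targets":{"type":"array","items":{"type":"array","items":{"type":"array","items":{"type":"number"}}}},"jaw":{"type":"number"},"newtons":{"type":"number"}},"required":["targets"]}

```bash
mkdir -p pics; ls
cat > h.py <<'E'
from cell import arm
import numpy as np, cv2
from scipy.spatial.transform import Rotation as R
def rotm(r):
    r=np.array(r,float)
    return r if r.shape==(3,3) else (R.from_rotvec(r).as_matrix() if r.size==3 else R.from_quat(r).as_matrix())
def cam(name):
    s=arm.observe(); im=arm.get_image(name)
    if name=="wrist":
        T=np.eye(4);T[:3,:3]=rotm(s["ee_rot"]);T[:3,3]=s["position"]
        T=T@np.array(im["T_tool_cam"]); im["R"],im["t"]=T[:3,:3],T[:3,3]
    else: im["R"],im["t"]=rotm(im["rotation"]),np.array(im["xyz"])
    im["K"]=np.array([[im["fx"],0,im["cx"]],[0,im["fy"],im["cy"]],[0,0,1.]]);im["d"]=np.array(im["dist"],float)
    return im
def save(im,n,): cv2.imwrite("pics/"+n,im["pixels"][:,:,::-1])
def ray(im,uv,z):
    p=cv2.undistortPoints(np.array(uv,float).reshape(-1,1,2),im["K"],im["d"]).reshape(-1,2)
    d=np.c_[p,np.ones(len(p))]@im["R"].T
    return im["t"]+d*((z-im["t"][2])/d[:,2])[:,None]
def proj(im,P):
    Rc=im["R"].T
    return cv2.projectPoints(np.array(P,float).reshape(-1,3),cv2.Rodrigues(Rc)[0],-Rc@im["t"],im["K"],im["d"])[0].reshape(-1,2)
E
python3 - <<'E'
from h import *
s=arm.observe();print(s, getattr(arm,'tip_reach',None))
for n in("top","scene"):
    im=cam(n);save(im,n+"1.png");print(n,im["t"],im["R"].round(3).tolist(),im["fx"])
E
```

```text
pics
{'clock': 0.0, 'joints': array([ 1.15638717,  0.43522509,  0.02494964,  1.5741097 , -0.01161325,
        1.13400556, -0.07511766]), 'dq': array([ 2.73037591e-05, -1.16746113e-03,  3.77398426e-04,  1.45529481e-03,
       -6.39323901e-05,  2.00368852e-04,  6.43499032e-04]), 'joint_efforts': array([ 4.24939817e-04, -6.67833567e+01,  9.85361226e-01, -3.14451563e+01,
       -6.04505930e-02,  4.31772578e-02,  1.16458127e-04]), 'position': array([ 0.19153112, -0.59435696,  0.21283854]), 'ee_rot': array([-3.10196675e+00, -4.87453026e-01,  5.81042709e-04]), 'force': array([-0.78003925, -0.15574774,  0.00486963]), 'ft_torque': array([ 0.03019253, -0.04269395, -0.06126587]), 'gripper_force': 0.0, 'width': 1.000952902682001} 0.019
top [0.3432167  0.17507704 1.59591642] [[0.029, -0.99, 0.139], [-0.999, -0.026, 0.02], [-0.017, -0.14, -0.99]] 503.78789390278
scene [ 0.92527143 -0.37828532  0.75107835] [[0.805, 0.425, -0.414], [0.593, -0.562, 0.576], [0.012, -0.709, -0.705]] 382.21987652562194
```

View pics/top1.png

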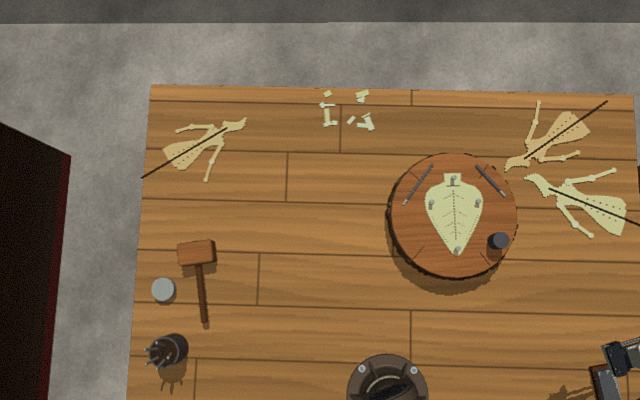

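View pics/scene1.png

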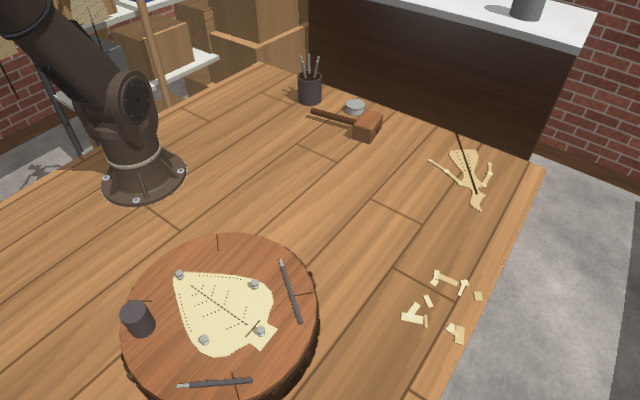

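The top view shows the leaf with its tip toward the robot: tip pin about (457,250), foot pin (453,180), left pin (478,203), right pin (432,204). The weight is at (499,241). The scene view shows the same layout, with pin heads at (179,274) tip, (260,330) foot, (204,340) left and (254,284) right.

Run:
```python
from h import *
def fit(Q,P):
    Q=np.array(Q);P=np.array(P);a=Q-Q.mean(0);b=P-P.mean(0)
    th=np.arctan2((a[:,0]*b[:,1]-a[:,1]*b[:,0]).sum(),(a*b).sum())
    c,s=np.cos(th),np.sin(th);M=np.array([[c,-s],[s,c]]);return th,P.mean(0)-M@Q.mean(0),M
Q=[[.105,0],[-.108,0],[-.035,.07],[-.035,-.07]]
px={"top":[(457,250),(453,180),(478,203),(432,204)],"scene":[(179,274),(260,330),(204,340),(254,284)]}
for n in px:
    im=cam(n);P=ray(im,px[n],.112)[:,:2];th,t,M=fit(Q,P)
    print(n,th,t,((M@np.array(Q).T).T+t-P).round(4).tolist());print(P.round(4).tolist())
    hsv=cv2.cvtColor(im["pixels"],cv2.COLOR_RGB2HSV)
    m=cv2.inRange(hsv,(18,30,150),(40,130,255))
    cs=cv2.findContours(m,0,2)[0]
    u=np.mean(px[n],0)
    c=max([c for c in cs if cv2.pointPolygonTest(cv2.convexHull(c),(float(u[0]),float(u[1])),False)>0],key=cv2.contourArea)
    W=ray(im,c.reshape(-1,2),.092)[:,:2]
    (mm)=cv2.minAreaRect(W.astype(np.float32)*1000);print("hide rect",mm)
s=arm.observe();print(rotm(s["ee_rot"]).round(3).tolist());print(arm.get_image("wrist")["T_tool_cam"])
```

```text
top -3.0944682070164298 [ 0.54221659 -0.18357708] [[-0.0021, -0.0008], [0.002, -0.0011], [0.0, -0.0009], [0.0, 0.0028]]
[[0.4394, -0.1877], [0.6481, -0.1774], [0.5805, -0.2509], [0.5738, -0.1148]]
hide rect ((559.8909301757812, -185.33128356933594), (200.2511749267578, 196.083740234375), 46.24802780151367)
scene -3.0892533881351523 [ 0.550582   -0.18736919] [[0.0003, -0.0013], [0.0017, -0.0003], [-0.0021, 0.0005], [0.0001, 0.001]]
[[0.4454, -0.1916], [0.6568, -0.1815], [0.5913, -0.256], [0.5818, -0.1166]]
hide rect ((558.6619262695312, -184.8224334716797), (196.69760131835938, 197.8658905029297), 48.15280532836914)
[[0.952, 0.307, -0.0], [0.307, -0.952, 0.001], [-0.0, -0.001, -1.0]]
[[ 1.51455404e-03 -9.63743848e-01 -2.66824851e-01  7.24125898e-02]
 [ 9.99998848e-01  1.43196028e-03  5.04111156e-04  1.09103215e-03]
 [-1.03751436e-04 -2.66825308e-01  9.63744906e-01 -1.72232545e-01]
 [ 0.00000000e+00  0.00000000e+00  0.00000000e+00  1.00000000e+00]]
```

>>> arm_command(targets=[[[0, 0, -0.045, 0, 0, 0.156], [0, 0, -0.045, 0, 0, 0.156], [0.04, -0.045, 0, 0, 0, 0], [0.04, -0.045, 0, 0, 0, 0], [0.04, -0.045, 0, 0, 0, 0], [0.04, -0.045, 0, 0, 0, 0], [0.04, -0.045, 0, 0, 0, 0], [0.04, -0.045, 0, 0, 0, 0], [0.04, -0.045, 0, 0, 0, 0], [0.04, -0.045, 0, 0, 0, 0]]], jaw=0)

```text
clock: 1.5
position: [0.5128, -0.2335, 0.3038]
ee_rot: [3.141, -0.001, 0.0]
force: [-0.2, -1.0, 0.3]
width: 0.008
gripper_force: 0.0
```

>>> arm_command(targets=[[[0.02, -0.045, 0, 0, 0, 0], [0, 0, 0, 0, 0, 0], [0, 0, 0, 0, 0, 0]]])

```text
clock: 1.88
position: [0.5315, -0.1905, 0.3035]
ee_rot: [3.141, -0.001, -0.001]
force: [-0.5, -1.0, -0.6]
width: 0.001
gripper_force: 0.0
```

Run:
```python
from h import *
s=arm.observe();print(s["position"],s["ee_rot"],s["force"],s["joints"],s["clock"])
im=cam("wrist");save(im,"w1.png");np.save("w1.npy",im,allow_pickle=True)
Q=np.array([[.105,0],[-.108,0],[-.035,.07],[-.035,-.07]])
c,t=np.cos(-3.09),np.sin(-3.09)
P=Q@np.array([[c,t],[-t,c]])+[.547,-.186]
print(proj(im,np.c_[P,np.full(4,.112)]).round(0))
```

```text
[ 0.53149058 -0.19053017  0.30351065] [ 3.14099633e+00 -5.23525240e-04 -7.88452747e-04] [-0.50326427 -1.03491895 -0.56016605] [ 0.36826834  0.28512038 -0.1573164   1.57231977  0.04662244  1.28814246
 -1.36695271] 1.875
[[320. 245.]
 [310.  61.]
 [376. 127.]
 [252. 134.]]
```

View pics/w1.png

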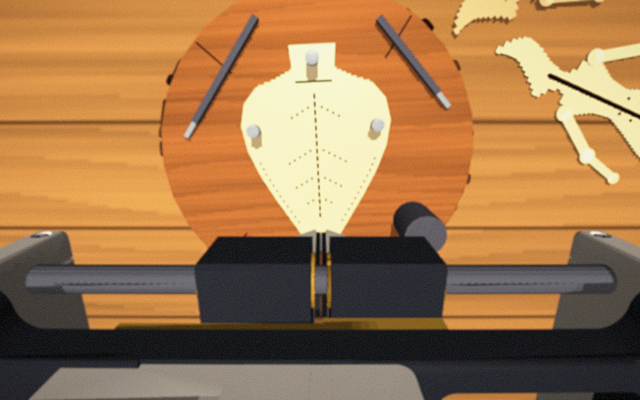

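The wrist view shows the foot pin (312,58), left pin (377,125) and right pin (253,131), all within 3 px of the prediction. The fingers hide the tip pin. I'll measure these three and back off toward the tip.

```bash
cat >> h.py <<'E'
def pins(im,guess,ztop=.112,w=16):
    hsv=cv2.cvtColor(im["pixels"],cv2.COLOR_RGB2HSV); out=[]
    for u,v in guess:
        u,v=int(u),int(v); y0,x0=max(v-w,0),max(u-w,0)
        sub=hsv[y0:v+w,x0:u+w]
        m=((sub[:,:,1]<45)&(sub[:,:,2]>110)).astype(np.uint8)
        n,l,st,ce=cv2.connectedComponentsWithStats(m)
        if n<2: out.append(None);continue
        k=1+np.argmax(st[1:,4]); c=ce[k]+[x0,y0]; bx=st[k]
        zz=im["z_map"][y0:v+w,x0:u+w][l==k]; 
        uu=np.argwhere(l==k)[:,::-1]+[x0,y0]
        p=cv2.undistortPoints(uu.reshape(-1,1,2).astype(float),im["K"],im["d"]).reshape(-1,2)
        W=(np.c_[p,np.ones(len(p))]*zz[:,None])@im["R"].T+im["t"]
        W=W[zz>0]; h=np.percentile(W[:,2],85); T=W[W[:,2]>h-.003]
        cx=(T.max(0)+T.min(0))/2
        out.append((c.round(1),bx[2:5],h.round(4),cx.round(4),(T.max(0)-T.min(0)).round(4)[:2]))
    return out
E
python3 - <<'E'
from h import *
im=np.load("w1.npy",allow_pickle=True).item()
print(im["fx"])
for r in pins(im,[(312,58),(377,125),(253,131)]):print(*r)
hz=ray(im,[(315,120)],.092); z=im["z_map"][120,300]
p=cv2.undistortPoints(np.array([[[300.,120]]]),im["K"],im["d"])[0,0]
print("hide z",(im["R"]@(np.r_[p,1]*z)+im["t"]))
E
```

```text
317.46982748257125
[311.7  57.2] [ 32  30 799] 0.1155 [ 0.6574 -0.1819  0.1154] [0.0148 0.0137]
[377.5 124.2] [ 14  15 156] 0.1137 [ 0.5891 -0.2551  0.1129] [0.0131 0.0145]
[252.4 130.6] [ 15  14 166] 0.1175 [ 0.582  -0.1152  0.1169] [0.0142 0.0137]
hide z [ 0.59269919 -0.16739038  0.09217355]
```

>>> arm_command(targets=[[[-0.05, 0, 0, 0, 0, 0], [-0.05, 0, 0, 0, 0, 0], [0, 0, 0, 0, 0, 0], [0, 0, 0, 0, 0, 0]]])

```text
clock: 2.42
position: [0.4319, -0.191, 0.3041]
ee_rot: [3.141, -0.004, 0.002]
force: [0.1, 0.1, 0.5]
width: 0.002
gripper_force: 0.0
```

Run:
```python
from h import *
im=cam("wrist");save(im,"w2.png")
P=[[.443,-.19,.112],[.587,-.254,.112],[.578,-.116,.112]]
g=proj(im,P);print(g.round(0).tolist())
for r in pins(im,g,w=18):print(r)
```

```text
[[319.0, 165.0], [380.0, 28.0], [248.0, 38.0]]
(array([320.3, 163.5]), array([ 12,  14, 132], dtype=int32), np.float64(0.1176), array([ 0.4456, -0.1921,  0.1166]), array([0.0148, 0.0126]))
(array([375.7,  24.9]), array([ 32,  36, 904], dtype=int32), np.float64(0.1125), array([ 0.5881, -0.2551,  0.1127]), array([0.0144, 0.0149]))
(array([252.8,  31.3]), array([ 28,  36, 571], dtype=int32), np.float64(0.1171), array([ 0.5811, -0.1152,  0.1171]), array([0.0146, 0.0148]))
```

View pics/w2.png

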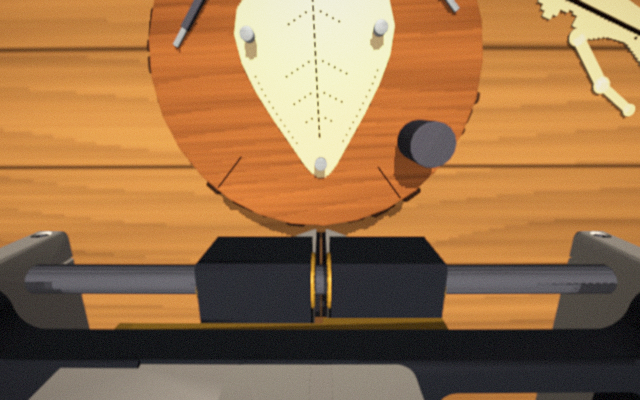

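The tip pin shows at (320,163). The spacings agree (tip to foot 212 mm, left to right 140 mm) and the tops are 21–25 mm above the hide. Next I go above the tip pin.

>>> arm_command(targets=[[[0.0136, 0.001, 0.04, 0, 0.003, 0], [0, 0, 0.05, 0, 0, 0], [0, 0, 0.05, 0, 0, 0], [0, 0, 0, 0, 0, 0], [0, 0, 0.01, 0, 0, 0], [0, 0, 0, 0, 0, 0]]])

```text
clock: 3.22
position: [0.4468, -0.1913, 0.1546]
ee_rot: [3.141, -0.0, 0.007]
force: [-0.0, 0.8, 0.9]
width: 0.002
gripper_force: 0.0
```

Run:
```python
from h import *
s=arm.observe();print(s["position"],s["ee_rot"],s["force"],s["clock"])
im=cam("scene");im["pixels"]=cv2.resize(im["pixels"][170:400,80:360],None,fx=2.5,fy=2.5);save(im,"s2.png")
```

```text
[ 0.44675278 -0.19125894  0.15462837] [ 3.14097051e+00 -4.97430617e-04  7.42420213e-03] [-0.0319141   0.82218618  0.89252634] 3.225
```

View pics/s2.png

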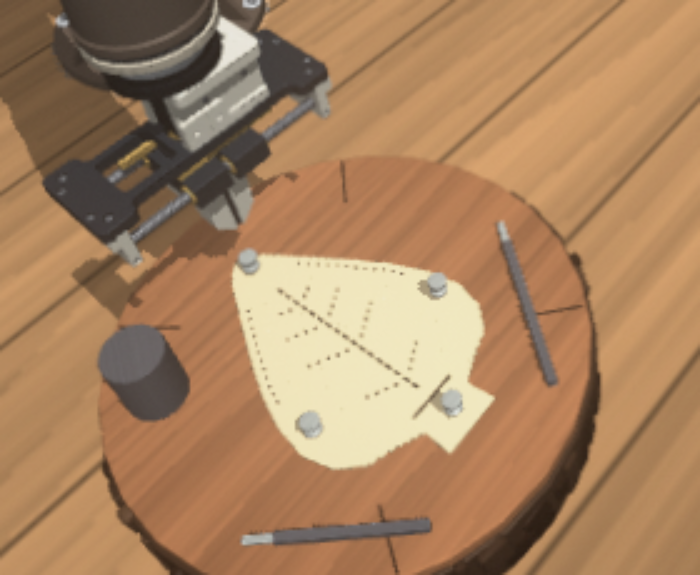

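The crop shows the closed fingertips ending near (240,228), just above the tip pin's head at (248,257). I'll check that against the projection.

Run:
```python
from h import *
im=cam("scene")
o=np.array([80,170])
f=lambda P:((proj(im,P)-o)*2.5).round(0).tolist()
print("tip corners",f([[.4468+a,-.1913+b,.1355] for a in(-.0095,.0095) for b in (-.019,.019)]))
print("pins",f([[.4456,-.1921,.1165],[.657,-.182,.1155],[.5885,-.255,.113],[.5815,-.115,.117]]))
```

```text
tip corners [[215.0, 253.0], [252.0, 222.0], [230.0, 266.0], [268.0, 234.0]]
pins [[246.0, 257.0], [449.0, 398.0], [308.0, 421.0], [435.0, 280.0]]
```

Run:
```python
from h import *
im=cam("scene"); z=im["z_map"]
v,u=np.mgrid[230:290,140:215]; uv=np.c_[u.ravel(),v.ravel()].astype(float)
p=cv2.undistortPoints(uv.reshape(-1,1,2),im["K"],im["d"]).reshape(-1,2)
W=(np.c_[p,np.ones(len(p))]*z[v.ravel(),u.ravel()][:,None])@im["R"].T+im["t"]
k=(W[:,2]>.122)&(abs(W[:,0]-.447)<.04)&(abs(W[:,1]+.191)<.05)
W=W[k];print(len(W),W.min(0),W.max(0))
for a in np.arange(.125,.19,.005):
    q=W[(W[:,2]>=a)&(W[:,2]<a+.005)]
    if len(q):print(a.round(3),len(q),q.min(0).round(4)[:2],q.max(0).round(4)[:2])
```

```text
1051 [ 0.42604213 -0.24090326  0.16850207] [ 0.48502073 -0.16061554  0.27969413]
0.165 3 [ 0.4565 -0.1952] [ 0.4577 -0.1899]
0.17 12 [ 0.4559 -0.1975] [ 0.4591 -0.183 ]
0.175 21 [ 0.456  -0.2039] [ 0.4598 -0.1794]
0.18 34 [ 0.442  -0.2087] [ 0.4597 -0.176 ]
0.185 35 [ 0.4378 -0.209 ] [ 0.4592 -0.1744]
```

Run:
```python
from h import *
im=cam("scene");d=im["pixels"].copy();c=d[220:295,130:230]
im["pixels"]=cv2.resize(c,None,fx=7,fy=7,interpolation=0);save(im,"s3.png")
z=im["z_map"];print(z[255:276:2,176].round(3),z[255:276:2,172].round(3))
```

```text
[0.704 0.709 0.713 0.804 0.799 0.8   0.791 0.792 0.755 0.749 0.777] [0.696 0.699 0.702 0.704 0.803 0.799 0.792 0.789 0.786 0.782 0.778]
```

View pics/s3.png

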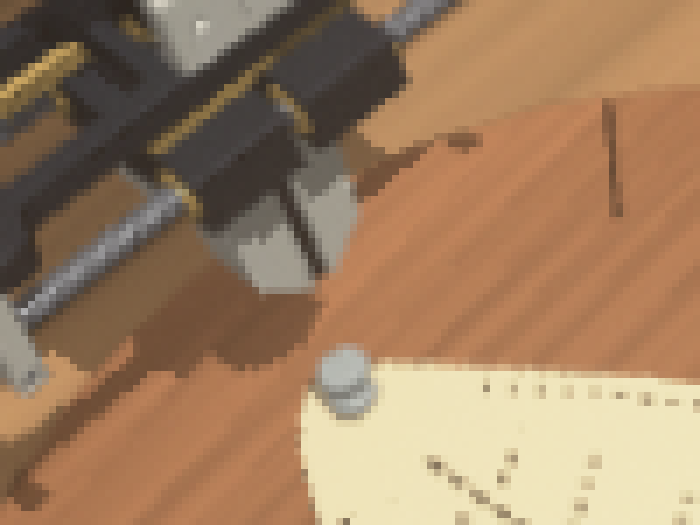

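The zoom shows the fingertips ending near raw pixel (175,261), higher than the TCP reading implies. I'll cross-check with the wrist view.

Run:
```python
from h import *
s=arm.observe();print(s["clock"],s["position"],s["joints"])
im=cam("wrist");save(im,"w3.png")
print(proj(im,[[.4456,-.1921,.1165],[.5885,-.255,.113],[.5815,-.115,.117]]).round(0))
p,tz=im["K"],im["z_map"]
def pt(u,v):
    q=cv2.undistortPoints(np.array([[[u,v]]],float),im["K"],im["d"])[0,0];return (im["R"]@(np.r_[q,1]*tz[v,u])+im["t"]).round(4)
for u,v in((300,60),(300,150),(330,150),(320,225),(305,235),(335,235),(305,245),(335,245),(330,260),(250,265),(100,200)):print(u,v,pt(u,v))
```

```text
3.425 [ 0.44641313 -0.19118811  0.15467095] [ 0.42511771  0.28085265 -0.15974607  1.97418219  0.05619528  0.88591833
 -1.33492385]
[[320. 219.]
 [426. -10.]
 [190.   1.]]
300 60 [ 0.5526 -0.178   0.0924]
300 150 [ 0.4912 -0.1771  0.094 ]
330 150 [ 0.4912 -0.1991  0.0944]
320 225 [ 0.4419 -0.1918  0.1183]
305 235 [ 0.4584 -0.1844  0.178 ]
335 235 [ 0.4578 -0.1995  0.1767]
305 245 [ 0.4829 -0.1878  0.2464]
335 245 [ 0.483  -0.1961  0.2466]
330 260 [ 0.4815 -0.1946  0.2527]
250 265 [ 0.4826 -0.1751  0.2576]
100 200 [0.4269 0.0441 0.0009]
```

View pics/w3.png

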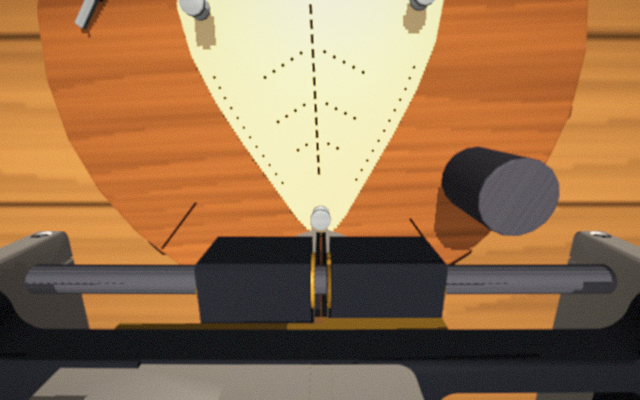

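Both cameras put the visible finger ends about 34 mm higher than the nominal fingertip, so I can't be sure at what height contact will come. I'll descend in small steps and watch the force. Laterally the fingers are within 1 mm of the pin.

>>> arm_command(targets=[[[0, 0, 0.005, 0, 0, 0], [0, 0, 0.005, 0, 0, 0], [0, 0, 0.004, 0, 0, 0], [0, 0, 0.001, 0, 0, 0], [0, 0, 0, 0, 0, 0]]])

```text
clock: 4.1
position: [0.4458, -0.1909, 0.1385]
ee_rot: [-3.142, 0.001, -0.004]
force: [-0.2, 0.0, -0.8]
width: -0.002
gripper_force: 0.0
```

>>> arm_command(targets=[[[0, 0, 0.001, 0, 0, 0], [0, 0, 0.001, 0, 0, 0], [0, 0, 0.001, 0, 0, 0]]])

```text
clock: 4.47
position: [0.4458, -0.191, 0.1356]
ee_rot: [3.142, -0.0, 0.005]
force: [0.3, -0.0, -0.2]
width: 0.004
gripper_force: 0.0
```

>>> arm_command(targets=[[[0, 0, 0.001, 0, 0, 0], [0, 0, 0.001, 0, 0, 0], [0, 0, 0, 0, 0, 0]]])

```text
clock: 4.85
position: [0.4458, -0.1909, 0.1335]
ee_rot: [-3.142, 0.001, -0.004]
force: [-0.5, 0.3, 1.1]
width: 0.007
gripper_force: 0.0
```

```bash
cat > gap.py <<'E'
from h import *
s=arm.observe();P=s["position"];print(s["clock"],P.round(4),s["force"].round(1))
im=cam("scene"); z=im["z_map"]
u0,v0=proj(im,[P])[0].astype(int)
v,u=np.mgrid[v0-45:v0+45,u0-60:u0+60]; ok=((v>=0)&(v<400)&(u>=0)&(u<640)).ravel(); u=u.ravel()[ok];v=v.ravel()[ok]
p=cv2.undistortPoints(np.c_[u,v].astype(float).reshape(-1,1,2),im["K"],im["d"]).reshape(-1,2)
W=(np.c_[p,np.ones(len(p))]*z[v,u][:,None])@im["R"].T+im["t"]
k=(W[:,2]>.097)&(W[:,2]<.26)&(abs(W[:,0]-P[0])<.03)&(abs(W[:,1]-P[1])<.12)
W=W[k]
for a in np.arange(.095,.26,.005):
    q=W[(W[:,2]>=a)&(W[:,2]<a+.005)]
    if len(q):print(a.round(3),len(q),q.min(0).round(4),q.max(0).round(4))
E
python3 gap.py
```

```text
4.85 [ 0.4458 -0.1909  0.1335] [-0.5  0.3  1.1]
0.1 3 [ 0.4425 -0.1969  0.1041] [ 0.451  -0.1933  0.1049]
0.105 17 [ 0.4407 -0.196   0.105 ] [ 0.4533 -0.1869  0.1092]
0.11 3 [ 0.4434 -0.194   0.114 ] [ 0.4504 -0.1864  0.115 ]
0.115 31 [ 0.4397 -0.1971  0.1151] [ 0.4525 -0.1851  0.1197]
0.12 2 [ 0.4517 -0.2831  0.1204] [ 0.4754 -0.1941  0.125 ]
0.14 1 [ 0.4746 -0.2828  0.1415] [ 0.4746 -0.2828  0.1415]
0.145 13 [ 0.4544 -0.2977  0.148 ] [ 0.475  -0.1887  0.15  ]
0.15 185 [ 0.447  -0.3108  0.15  ] [ 0.4757 -0.1821  0.1549]
0.155 20 [ 0.4554 -0.2017  0.1551] [ 0.458  -0.179   0.1587]
0.16 33 [ 0.4556 -0.2064  0.1602] [ 0.4591 -0.1746  0.165 ]
0.165 35 [ 0.4392 -0.2092  0.1651] [ 0.4588 -0.1746  0.1697]
0.17 38 [ 0.4369 -0.2094  0.1702] [ 0.4596 -0.174   0.1749]
0.175 31 [ 0.451  -0.2099  0.1752] [ 0.4585 -0.1745  0.1799]
0.18 40 [ 0.4546 -0.2095  0.18  ] [ 0.4588 -0.173   0.1846]
0.185 21 [ 0.456  -0.21    0.1855] [ 0.459  -0.1743  0.19  ]
0.19 3 [ 0.4554 -0.1817  0.1906] [ 0.457  -0.1805  0.1937]
0.2 1 [ 0.4571 -0.182   0.2011] [ 0.4571 -0.182   0.2011]
0.205 1 [ 0.4448 -0.2205  0.2069] [ 0.4448 -0.2205  0.2069]
0.21 5 [ 0.4426 -0.2215  0.2105] [ 0.4551 -0.2211  0.2142]
0.215 14 [ 0.4227 -0.2788  0.2161] [ 0.4751 -0.1115  0.22  ]
0.22 12 [ 0.421  -0.2322  0.2207] [ 0.4742 -0.1873  0.2247]
0.225 66 [ 0.4179 -0.2786  0.2251] [ 0.4758 -0.1244  0.23  ]
0.23 145 [ 0.4163 -0.2671  0.23  ] [ 0.4757 -0.1267  0.2349]
0.235 205 [ 0.423  -0.2837  0.2351] [ 0.4757 -0.1604  0.2399]
0.24 89 [ 0.426  -0.2407  0.2401] [ 0.4747 -0.1447  0.2449]
0.245 153 [ 0.4249 -0.2861  0.245 ] [ 0.4735 -0.1487  0.25  ]
0.25 194 [ 0.419  -0.2867  0.25  ] [ 0.4749 -0.1546  0.255 ]
0.255 701 [ 0.4162 -0.2862  0.255 ] [ 0.4757 -0.158   0.2599]
```

The finger ends really sit about 14 mm above the reported TCP, and the body about 66 mm above that. Contact should therefore come at a TCP height of about 0.102, and fully down at about 0.092.

>>> arm_command(targets=[[[0, 0, 0.008, 0, 0, 0], [0, 0, 0.008, 0, 0, 0], [0, 0, 0.006, 0, 0, 0], [0, 0, 0.002, 0, 0, 0], [0, 0, 0, 0, 0, 0]]])

```text
clock: 5.52
position: [0.4458, -0.1909, 0.1095]
ee_rot: [-3.142, 0.0, -0.004]
force: [-0.9, 0.0, -0.0]
width: 0.004
gripper_force: 0.0
```

>>> arm_command(targets=[[[0, 0, 0.001, 0, 0, 0], [0, 0, 0.001, 0, 0, 0], [0, 0, 0.001, 0, 0, 0], [0, 0, 0.001, 0, 0, 0]]])

```text
clock: 6.02
position: [0.4459, -0.191, 0.1056]
ee_rot: [3.142, -0.0, 0.005]
force: [0.8, 0.5, -0.1]
width: 0.005
gripper_force: 0.0
```

>>> arm_command(targets=[[[0, 0, 0.001, 0, 0, 0], [0, 0, 0.001, 0, 0, 0], [0, 0, 0.001, 0, 0, 0], [0, 0, 0.001, 0, 0, 0]]])

```text
clock: 6.52
position: [0.4459, -0.191, 0.1017]
ee_rot: [3.141, -0.0, 0.005]
force: [-1.3, 0.6, 3.2]
width: 0.004
gripper_force: 2.0
```

Contact came at about 0.102, as expected. I keep pressing.

>>> arm_command(targets=[[[0, 0, 0.001, 0, 0, 0], [0, 0, 0.001, 0, 0, 0], [0, 0, 0.001, 0, 0, 0], [0, 0, 0.001, 0, 0, 0]]])

```text
clock: 7.02
position: [0.4459, -0.191, 0.0976]
ee_rot: [3.142, -0.0, 0.005]
force: [-0.7, 0.7, 3.1]
width: 0.004
gripper_force: 2.0
```

>>> arm_command(targets=[[[0, 0, 0.001, 0, 0, 0], [0, 0, 0.001, 0, 0, 0], [0, 0, 0.001, 0, 0, 0]]])

```text
clock: 7.4
position: [0.4459, -0.191, 0.0946]
ee_rot: [3.142, -0.001, 0.005]
force: [-0.8, -0.2, 3.3]
width: 0.003
gripper_force: 2.0
```

>>> arm_command(targets=[[[0, 0, 0.0005, 0, 0, 0], [0, 0, 0.0005, 0, 0, 0]]])

```text
clock: 7.65
position: [0.4459, -0.191, 0.0936]
ee_rot: [3.142, -0.0, 0.005]
force: [-1.3, 0.2, 3.9]
width: 0.003
gripper_force: 2.0
```

>>> arm_command(targets=[[[0, 0, 0.0005, 0, 0, 0], [0, 0, 0.0005, 0, 0, 0]]])

```text
clock: 7.9
position: [0.446, -0.191, 0.0931]
ee_rot: [3.141, -0.001, 0.005]
force: [-4.6, 1.7, 15.0]
width: 0.003
gripper_force: 7.6
```

>>> arm_command(targets=[[[0, 0, 0.0005, 0, 0, 0], [0, 0, 0.0003, 0, 0, 0]]])

```text
clock: 8.15
position: [0.4461, -0.191, 0.0929]
ee_rot: [3.141, -0.001, 0.006]
force: [-7.0, 2.7, 23.1]
width: 0.004
gripper_force: 11.6
```

The hard stop came at TCP z about 0.093 with 15 N, so the tip pin is seated. I lift off and go to the foot pin.

>>> arm_command(targets=[[[0, 0, -0.015, 0, 0, 0], [0, 0, -0.015, 0, 0, 0], [0.053, -0.003, 0, 0, 0, 0], [0.053, -0.002, 0, 0, 0, 0], [0.053, -0.002, 0, 0, 0, 0], [0.052, -0.002, 0, 0, 0, 0], [0, 0, 0, 0, 0, 0], [0, 0, 0, 0, 0, 0]]])

```text
clock: 9.15
position: [0.6563, -0.1821, 0.1224]
ee_rot: [3.142, -0.0, 0.003]
force: [0.4, 0.8, -0.2]
width: 0.005
gripper_force: 0.0
```

```bash
python3 - <<'E'
from h import *
s=arm.observe();print(s["position"],s["ee_rot"],s["joints"],s["force"])
im=cam("scene");im["pixels"]=cv2.resize(im["pixels"][220:400,130:330],None,fx=3,fy=3);save(im,"s4.png")
E
python3 gap.py | head -12
```

```text
[ 0.65630774 -0.18209227  0.12235553] [ 3.14157116e+00 -4.36619273e-04  3.17476429e-03] [ 0.27703161  0.6069751  -0.13466947  1.51829639  0.08960456  1.02036683
 -1.45168085] [ 0.41770986  0.77299371 -0.23996117]
9.2 [ 0.6559 -0.1824  0.1226] [ 0.  -0.6  0.6]
0.095 75 [ 0.6365 -0.1826  0.0971] [ 0.6854 -0.0733  0.0999]
0.1 54 [ 0.6369 -0.1886  0.1   ] [ 0.6856 -0.0708  0.1049]
0.105 7 [ 0.6563 -0.1873  0.105 ] [ 0.6648 -0.1807  0.1065]
0.11 10 [ 0.6564 -0.1884  0.1121] [ 0.664  -0.1807  0.1149]
0.115 27 [ 0.6553 -0.1879  0.1152] [ 0.6644 -0.1737  0.1186]
0.135 4 [ 0.6654 -0.1818  0.1379] [ 0.6677 -0.175   0.1399]
0.14 13 [ 0.665  -0.1905  0.14  ] [ 0.6674 -0.1725  0.1442]
0.145 17 [ 0.6661 -0.1965  0.1454] [ 0.6677 -0.1692  0.1499]
0.15 8 [ 0.6466 -0.1999  0.1504] [ 0.6678 -0.1926  0.1549]
0.155 1 [ 0.6674 -0.2006  0.1589] [ 0.6674 -0.2006  0.1589]
0.16 3 [ 0.6632 -0.2007  0.1609] [ 0.667  -0.1999  0.1627]
```

View pics/s4.png

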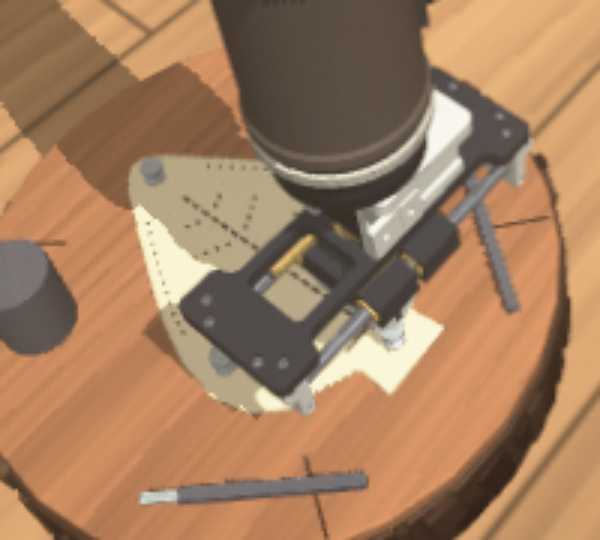

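The tip pin at (152,170) sits low, and the fingers at about (395,330) stand right over the foot pin. I press it the same way.

>>> arm_command(targets=[[[0.001, 0, 0.006, 0, 0, 0], [0, 0, 0.006, 0, 0, 0], [0, 0, 0.004, 0, 0, 0], [0, 0, 0.001, 0, 0, 0], [0, 0, 0.001, 0, 0, 0], [0, 0, 0.001, 0, 0, 0], [0, 0, 0.001, 0, 0, 0]]])

```text
clock: 10.12
position: [0.658, -0.1821, 0.1025]
ee_rot: [3.141, -0.0, 0.005]
force: [0.3, -0.0, 0.3]
width: 0.008
gripper_force: 0.0
```

>>> arm_command(targets=[[[0, 0, 0.001, 0, 0, 0], [0, 0, 0.001, 0, 0, 0], [0, 0, 0.001, 0, 0, 0], [0, 0, 0.001, 0, 0, 0]]])

```text
clock: 10.62
position: [0.658, -0.182, 0.0986]
ee_rot: [3.142, -0.0, 0.005]
force: [-2.2, 0.1, 4.2]
width: 0.007
gripper_force: 2.0
```

>>> arm_command(targets=[[[0, 0, 0.001, 0, 0, 0], [0, 0, 0.001, 0, 0, 0], [0, 0, 0.001, 0, 0, 0]]])

```text
clock: 11.0
position: [0.658, -0.1821, 0.0954]
ee_rot: [3.142, -0.001, 0.005]
force: [-0.2, -0.1, 4.8]
width: 0.007
gripper_force: 2.0
```

>>> arm_command(targets=[[[0, 0, 0.001, 0, 0, 0], [0, 0, 0.0005, 0, 0, 0]]])

```text
clock: 11.25
position: [0.658, -0.182, 0.0939]
ee_rot: [3.142, -0.0, 0.005]
force: [-0.7, 0.1, 3.9]
width: 0.002
gripper_force: 2.0
```

>>> arm_command(targets=[[[0, 0, 0.0005, 0, 0, 0], [0, 0, 0.0005, 0, 0, 0]]])

```text
clock: 11.5
position: [0.658, -0.182, 0.0932]
ee_rot: [3.142, -0.001, 0.005]
force: [-1.9, 0.0, 9.4]
width: 0.007
gripper_force: 4.4
```

>>> arm_command(targets=[[[0, 0, 0.0005, 0, 0, 0], [0, 0, 0.0002, 0, 0, 0]]])

```text
clock: 11.75
position: [0.6581, -0.1821, 0.0932]
ee_rot: [3.141, -0.001, 0.006]
force: [-3.5, 0.5, 12.6]
width: 0.006
gripper_force: 6.1
```

The foot pin is seated (0.093, 12 N). Next is the left pin at (0.5885, -0.255).

>>> arm_command(targets=[[[0, 0, -0.015, 0, 0, 0], [0, 0, -0.015, 0, 0, 0], [-0.035, 0.036, 0, 0, 0, 0], [-0.034, 0.037, 0, 0, 0, 0], [0, 0, 0, 0, 0, 0], [0, 0, 0, 0, 0, 0]]])

```text
clock: 12.5
position: [0.5894, -0.2549, 0.1228]
ee_rot: [-3.141, 0.001, -0.007]
force: [0.6, 0.5, 0.1]
width: 0.008
gripper_force: 0.0
```

```bash
python3 gap.py | head -9
```

```text
12.5 [ 0.5894 -0.2549  0.1228] [0.6 0.5 0.1]
0.095 6 [ 0.568  -0.2446  0.097 ] [ 0.6193 -0.1684  0.0975]
0.1 20 [ 0.5867 -0.2615  0.1006] [ 0.5958 -0.2482  0.1049]
0.105 1 [ 0.5944 -0.2547  0.11  ] [ 0.5944 -0.2547  0.11  ]
0.11 35 [ 0.5843 -0.262   0.1109] [ 0.5959 -0.2477  0.1148]
0.115 4 [ 0.589  -0.2611  0.1153] [ 0.5932 -0.2481  0.1158]
0.135 6 [ 0.5999 -0.2596  0.1379] [ 0.6014 -0.2471  0.1398]
0.14 15 [ 0.5986 -0.2625  0.1406] [ 0.6018 -0.2456  0.1446]
0.145 26 [ 0.5985 -0.2678  0.1455] [ 0.6019 -0.2419  0.1499]
```

>>> arm_command(targets=[[[-0.0005, 0, 0.006, 0, 0, 0], [0, 0, 0.006, 0, 0, 0], [0, 0, 0.005, 0, 0, 0], [0, 0, 0.001, 0, 0, 0], [0, 0, 0.001, 0, 0, 0], [0, 0, 0.001, 0, 0, 0], [0, 0, 0.001, 0, 0, 0], [0, 0, 0.001, 0, 0, 0], [0, 0, 0.001, 0, 0, 0]]])

```text
clock: 13.68
position: [0.5885, -0.2551, 0.0992]
ee_rot: [3.141, -0.001, 0.005]
force: [-0.8, 0.8, 4.0]
width: 0.002
gripper_force: 2.0
```

>>> arm_command(targets=[[[0, 0, 0.001, 0, 0, 0], [0, 0, 0.001, 0, 0, 0], [0, 0, 0.001, 0, 0, 0], [0, 0, 0.001, 0, 0, 0]]])

```text
clock: 14.18
position: [0.5885, -0.2551, 0.0951]
ee_rot: [3.141, -0.001, 0.005]
force: [-1.1, 0.5, 3.0]
width: 0.002
gripper_force: 2.0
```

>>> arm_command(targets=[[[0, 0, 0.001, 0, 0, 0], [0, 0, 0.001, 0, 0, 0]]])

```text
clock: 14.42
position: [0.5885, -0.2551, 0.0932]
ee_rot: [3.141, -0.001, 0.005]
force: [-4.2, 1.3, 13.7]
width: 0.005
gripper_force: 6.3
```

The left pin is seated (0.093, 14 N). Last is the right pin at (0.5815, -0.115).

>>> arm_command(targets=[[[0, 0, -0.015, 0, 0, 0], [0, 0, -0.015, 0, 0, 0], [-0.003, -0.047, 0, 0, 0, 0], [-0.002, -0.047, 0, 0, 0, 0], [-0.002, -0.046, 0, 0, 0, 0], [0, 0, 0, 0, 0, 0], [0, 0, 0, 0, 0, 0]]])

```text
clock: 15.3
position: [0.5818, -0.1156, 0.1238]
ee_rot: [3.141, -0.0, 0.006]
force: [-0.2, 0.3, 0.9]
width: 0.007
gripper_force: 0.0
```

```bash
python3 gap.py | head -9
```

```text
15.3 [ 0.5818 -0.1156  0.1238] [-0.2  0.3  0.9]
0.095 51 [ 0.5709 -0.2023  0.097 ] [ 0.6106 -0.0293  0.1   ]
0.1 23 [ 0.5767 -0.1216  0.1001] [ 0.611  -0.0334  0.105 ]
0.105 12 [ 0.5782 -0.1216  0.1053] [ 0.587  -0.1093  0.1093]
0.11 5 [ 0.578  -0.1213  0.1135] [ 0.5865 -0.1184  0.115 ]
0.115 32 [ 0.5743 -0.1216  0.115 ] [ 0.5887 -0.1061  0.1191]
0.12 1 [ 0.5894 -0.1149  0.1204] [ 0.5894 -0.1149  0.1204]
0.135 1 [ 0.5912 -0.114   0.1381] [ 0.5912 -0.114   0.1381]
0.14 11 [ 0.5925 -0.1213  0.1403] [ 0.5941 -0.1067  0.1449]
```

>>> arm_command(targets=[[[0, -0.001, 0.006, 0, 0, 0], [0, 0, 0.006, 0, 0, 0], [0, 0, 0.005, 0, 0, 0], [0, 0, 0.001, 0, 0, 0], [0, 0, 0.001, 0, 0, 0], [0, 0, 0.001, 0, 0, 0], [0, 0, 0.001, 0, 0, 0], [0, 0, 0.001, 0, 0, 0], [0, 0, 0.001, 0, 0, 0], [0, 0, 0.001, 0, 0, 0]]])

```text
clock: 16.6
position: [0.5816, -0.114, 0.0991]
ee_rot: [3.142, -0.0, 0.005]
force: [-1.0, 0.2, 4.4]
width: 0.003
gripper_force: 2.0
```

>>> arm_command(targets=[[[0, 0, 0.001, 0, 0, 0], [0, 0, 0.001, 0, 0, 0], [0, 0, 0.001, 0, 0, 0], [0, 0, 0.001, 0, 0, 0]]])

```text
clock: 17.1
position: [0.5815, -0.114, 0.095]
ee_rot: [3.142, -0.0, 0.005]
force: [0.3, 0.0, 4.6]
width: 0.009
gripper_force: 2.0
```

>>> arm_command(targets=[[[0, 0, 0.001, 0, 0, 0], [0, 0, 0.001, 0, 0, 0]]])

```text
clock: 17.35
position: [0.5816, -0.114, 0.0931]
ee_rot: [3.142, -0.0, 0.005]
force: [-1.4, 1.0, 14.2]
width: -0.002
gripper_force: 6.6
```

The right pin is seated too. I lift straight up, back away and check all four.

>>> arm_command(targets=[[[0, 0, -0.02, 0, 0, 0], [0, 0, -0.05, 0, 0, 0], [0, 0, -0.05, 0, 0, 0], [0, 0, -0.05, 0, 0, 0], [0, 0, -0.04, 0, 0, 0], [-0.05, 0.02, 0, 0, 0, 0], [-0.05, 0.02, 0, 0, 0, 0], [-0.05, 0.02, 0, 0, 0, 0], [0, 0, 0, 0, 0, 0], [0, 0, 0, 0, 0, 0]]])

```text
clock: 18.6
position: [0.431, -0.1737, 0.3025]
ee_rot: [-3.141, 0.001, -0.005]
force: [0.6, -0.3, -0.1]
width: 0.008
gripper_force: 0.0
```

Run:
```python
from h import *
im=cam("wrist")
P=[[.4456,-.1921,.106],[.657,-.182,.106],[.5885,-.255,.106],[.5815,-.115,.106]]
for n in("wrist","scene"):
    im=cam(n);g=proj(im,P);print(n,g.round(0).tolist());z=im["z_map"]
    for (u,v),p in zip(g,P):
        if not(5<u<635 and 5<v<395):continue
        a,b=np.mgrid[int(v)-7:int(v)+8,int(u)-7:int(u)+8];k=(a>=0)&(a<400);a,b=a[k],b[k]
        q=cv2.undistortPoints(np.c_[b,a].astype(float).reshape(-1,1,2),im["K"],im["d"]).reshape(-1,2)
        W=(np.c_[q,np.ones(len(q))]*z[a,b][:,None])@im["R"].T+im["t"]
        T=W[np.hypot(*(W[:,:2]-p[:2]).T)<.005]
        print(np.median(T[:,2]).round(4),len(T))
im=cam("scene");im["pixels"]=cv2.resize(im["pixels"][220:400,100:330],None,fx=3,fy=3);save(im,"s5.png")
print(arm.observe()["force"])
```

```text
wrist [[336.0, 163.0], [329.0, -48.0], [397.0, 28.0], [265.0, 35.0]]
0.1069 58
0.1073 82
0.1073 79
scene [[180.0, 276.0], [260.0, 332.0], [204.0, 340.0], [255.0, 285.0]]
0.1059 26
0.1073 28
0.1074 28
0.1075 23
[ 0.71003566  0.16106966 -0.10691244]
```

View pics/s5.png

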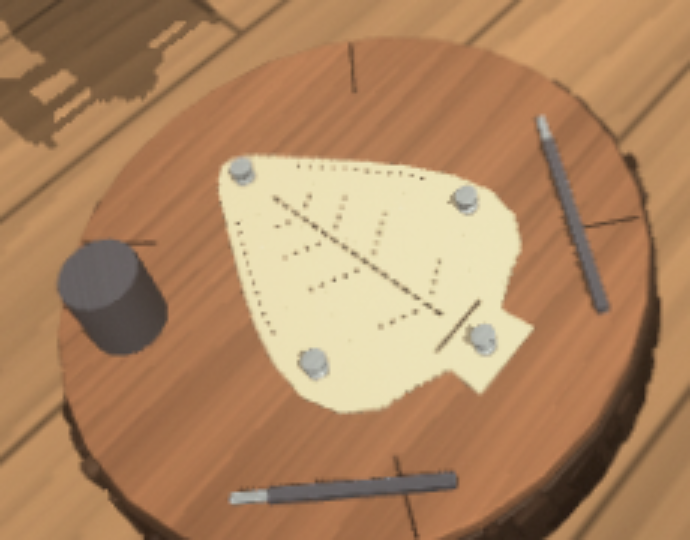

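All four heads, at (241,170), (484,338), (314,362) and (465,198), stand equally low, about 107 mm measured against 106 mm expected. The weight and chisels have not moved.

```bash
python3 -c "
from cell import arm
print(arm.sign_off())"
```

```text
the job is handed in; nothing more can be done
None
```

I pressed all four pins fully down in the order tip, foot, left, right, each to its hard stop (about 13–15 N; the tip pin peaked at 23 N). The weight and chisels look unmoved, I did not re-check the mallet, and the job is handed in at about 19 s.

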